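# Level the desk shelf and press its stick-on spirit level down

## Task

Take the small spirit level from the desk and set it lengthwise, the right way up, on the little desk shelf and let go of it; then turn the knob of the shelf's levelling foot until the bubble sits in the middle, between its two lines. Then press the level's middle firmly (about 10 N) down onto the shelf so that its sticky pad can take, and finish while still pressing, with the bubble still centred. Leave the other things on the desk where they are.

Things in the scene. Friction and masses are not known exactly. Their poses are not given: they have to be found in the camera images.
- level: spirit level: aluminium bar 140 (x) x 30 (y) x 28 (z) mm with black ends, about 0.22 kg, loose on the desk in front of the shelf. Origin at the centre of its underside; x along its length, z up. A 70 mm window in its top shows a greenish vial with two black lines and a white bubble; the whole top may be pressed. The dark pad below does not really bond here
- bubble (a point): the bubble's middle, 27 mm above the level's underside. Its x in the level's frame: 0 = centred, positive towards the level's +x end (it shifts up to 2 mm sideways far from the middle). The bubble is 16 mm long, the two lines at +-11.5 mm. It runs to the higher end, about 1 mm per milliradian of slope, at most 25 mm; settles in about 1 s
- shelf (a point): middle of the shelf board's top face: light wood, 140 (x) x 350 (y) x 16 (z) mm, top about 75 mm above the desk. z is the board's normal, y runs along its length: +y is the end with the fixed leg (pivot), -y the end with the levelling foot, which starts 3 to 8 mm too low. The shelf stands fast on the desk
- knob (a point): centre of the levelling foot's hand knob: round, black, 42 mm diameter (46 with ribs), 22 mm high, upright axis, 119 mm above the desk, 215 mm from the board's middle beyond its -y end; clear all round. This frame does not turn with it. Clockwise from above raises the board's -y end, 6.4 mrad (6.4 mm of bubble) per rad; 1.2 to 3 rad needed at the start. It stays where left
- mug: white mug, 82 mm diameter, 90 mm high, left of the level; origin under its centre. Bystander
- phone: black phone lying flat, 72 x 150 x 8 mm, between the robot base and the mug. Bystander
- tape: grey tape measure, 70 x 34 x 60 mm high, right of the level. Bystander
- screwdriver: black-handled screwdriver lying on the desk near the tape measure. Bystander
- case: white earphone case 60 x 60 x 24 mm on the desk under the shelf board. Bystander

How it is judged:
By the outcome, as a careful person would: the job done as asked, in the order asked, and still so for the second after the job is handed in, while the arm keeps its last pose, push and grip.
It also fails if it takes over 72 s, if anything falls off the work surface, if the arm or the gripper's body presses on something with over 40 N, if the wrist force passes 120 N, or if a joint passes its speed limit or range.

## Robot

A 6-joint arm with a two-finger parallel gripper is mounted at the origin on the work surface. World frame = base frame: x ahead of the robot, y to its left, z up, the work surface at z = 0. Lengths are in mm, angles in rad, forces in N, time in s.
With the tool pointing down it reaches from about 275 to 750 mm from the base axis. Payload 10.2 kg.
Tool frame: the origin (TCP) lies between the finger pads; the fingertips stand 14 mm ahead of it and the grasp point (between the pads) lies 5 mm behind it (tip_reach is the distance from the TCP to the fingertips, in mm); z points along the fingers, y is the line along which they close (so a half turn about z gives the same grasp; the last joint's range is limited). The gripper opens to 85 mm and grips with 20 to 120 N. Pads are 22 mm wide; open, the fingers measure 114 mm over their backs; the gripper's body (76 mm by 85 mm) begins 54 mm behind the grasp point. The pads swing forward as they close: fully open they stand 13 mm farther back than shut.
Start: joints at [1.104, 0.313, 1.498, -0, 1.331, -0.223], TCP at [126.743, 509.478, 245.294] pointing down, gripper open.
Joint ranges: [-2.94, 2.94], [-0.97, 2.17], [0.19, 2.56], [-1.23, 4.37], [0.02, 3.11], [-2.88, 2.88]. Speed limits (rad/s): [2.39, 2.39, 3.01, 3.14, 3.14, 3.14].

## Interface

Orientations are given as a unit quaternion [w, x, y, z].
In Python, from rig import * gives the robot as it stands.
- The arm moves only by the tool arm_command, never from a script. Its argument "steps" is a list that holds one entry, the list of rows, each a list of 7 numbers: the opening, from 0 (shut) to 1 (fully open), then the shift along the tool's x, y, z each as a share of 0.05 m, from -1 to 1, then the turn, a rotation vector about the tool's x, y, z each as a share of 0.15 rad, from -1 to 1. A call has 1 to 8 rows; each row shifts and turns the commanded pose from where the row before left it, along the tool's axes as they then stand; what a row does not reach is not made up. A row lasts 1/8 s, in which the tool goes at most 62.5 mm and 10.7 degrees, less where a joint would pass 70% of its speed; a pose out of reach is approached as far as the arm can. A call with a number of a shift or a turn outside -1 to 1 is refused whole. A call with a gripper value outside its range is refused whole. The fingers move at their own pace and stop on an object; "squeeze" is the grip in N (left out, the last holds). Time passes only in rows, so rows that do not move let the fingers close. It gives the time, the measured TCP pose, the force, the opening and the grip force at its end, in the units of the state.
- sense(): the state, without advancing time (a new reading comes with each control period).
- capture(name): name is "side" or "top"; returns the picture (480x640x3 uint8, red, green, blue); there is no depth.
- get_calibration(name): a dict with "intrinsics" (3x3 intrinsics, pixels), "rvec" (rotation vector, rad) and "tvec" (3), from world to camera coordinates, as OpenCV has them. Camera axes: x right, y down, z forward; pixel columns grow to the right and rows downward; lengths in mm; the calibration is good to about 2 mm. A picture is of the moment at which its call begins. get_calibration takes no time and is no camera call.
- finish_job(): hands the job in; it is judged then, once.
The state is a dict: "time_s": time; "joints": joint angles; "dq": joint speeds; "tau": joint torques, N m; "eef_pos": TCP position; "ee_rot": TCP orientation; "force": force on the tool from outside, world axes, zero at the start; "wrist_torque": the same for the moment, N m; "grip_width": opening from 0.0 (shut) to 1.0 (fully open); "grip_force": force on a finger pad.
Only numpy, scipy, OpenCV 4.12 (cv2) and the standard library are available. Lean on these libraries where they do the work, as an engineer would, in place of code of your own. Each camera call takes 0.05 s, during which the arm holds its last target. There are 200 camera calls.

## Working session

There is one attempt and no reset: what is moved stays moved. The work goes in short steps, Python scripts to look and compute and a tool call to move; the robot and the scene stay as the last step left them, time stands still between calls to the robot, and variables do not carry over. Pictures are saved under pics/ and viewed, at most 10 in all, crops included, and the job is handed in when it is done.

Besides the shell and the picture viewer there is one more tool, called after "Emit:" by a JSON object that holds its "name" and its "arguments", one argument or row to a line. arm_command: Moves the arm, as the interface text tells. Its arguments: {"type":"object","properties":{"steps":{"type":"array"},"squeeze":{"type":"number"}},"required":["steps"]}

```bash
mkdir -p pics
python3 - <<'E'
from rig import *
import cv2
for n in("side","top"):
    cv2.imwrite(f"pics/{n}0.png",capture(n)[:,:,::-1])
    c=get_calibration(n); R=cv2.Rodrigues(np.array(c["rvec"],float))[0] if 'np' in globals() else None
    print(n,c)
s=sense();print(s)
E
```

```text
side {'intrinsics': array([[534.26190238,   0.        , 321.49481812],
       [  0.        , 534.26190238, 236.80898771],
       [  0.        ,   0.        ,   1.        ]]), 'rvec': array([ 2.04282283, -0.63759482,  0.33076279]), 'tvec': array([-372.51171709,  251.05584273,  809.99694501])}
top {'intrinsics': array([[537.73805034,   0.        , 317.56596548],
       [  0.        , 537.73805034, 237.38875143],
       [  0.        ,   0.        ,   1.        ]]), 'rvec': array([ 2.12158406, -2.09995164,  0.17685366]), 'tvec': array([  79.41708124,  491.06534953, 1320.78384419])}
{'time_s': 0.1, 'joints': array([ 1.10360715e+00,  3.13375707e-01,  1.49833719e+00,  3.01208592e-05,
        1.33098650e+00, -2.23411776e-01]), 'dq': array([ 0.00039191, -0.00067298, -0.0020911 , -0.00155959, -0.00065949,
       -0.00048249]), 'tau': array([ 4.93867716e-03, -4.12898219e+01, -2.60142052e+01, -1.93963706e-05,
        3.05255162e-03,  5.36537027e-05]), 'eef_pos': array([126.63709924, 509.29043543, 244.81068006]), 'ee_rot': array([-2.01069205e-04,  1.21590652e-01,  9.92580177e-01, -5.15757732e-04]), 'force': array([-0.06742571,  0.25290669, -0.0818534 ]), 'wrist_torque': array([-0.00680425, -0.00644935,  0.03308675]), 'grip_force': 0.0, 'grip_width': 1.0014059640947137}
```

View pics/side0.png

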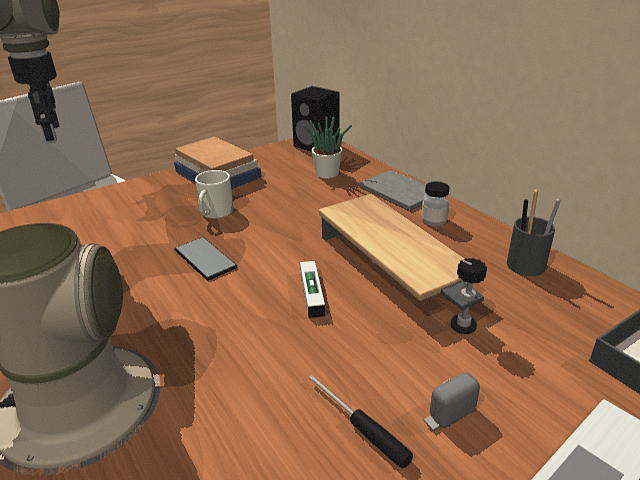

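View pics/top0.png

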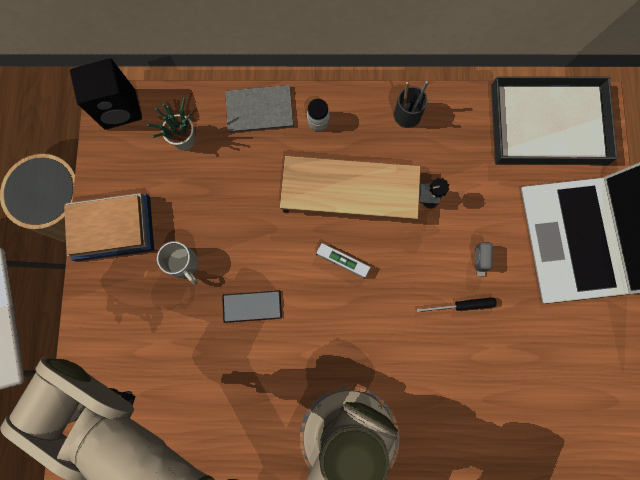

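The side picture shows the level at about (312,290), the shelf around (400,245), and the knob at (471,270). The top picture shows the level around (343,260), the board with corners (285,156), (420,165), (418,218) and (281,208), and the knob at (438,187).

```bash
cat > h.py <<'E'
from rig import *
import cv2, numpy as np
from scipy.spatial.transform import Rotation as Ro
def cam(n):
    c=get_calibration(n); K=np.array(c["intrinsics"]);R=cv2.Rodrigues(np.array(c["rvec"]))[0];t=np.array(c["tvec"]).ravel()
    return K,R,t
def ray(n,p):
    K,R,t=cam(n); p=np.atleast_2d(np.array(p,float))
    d=(R.T@np.linalg.inv(K)@np.c_[p,np.ones(len(p))].T).T
    return -R.T@t,d
def onz(n,p,z):
    o,d=ray(n,p); return o+d*((z-o[2])/d[:,2])[:,None]
def tri(pt,ps):
    K,R,t=cam("top");K2,R2,t2=cam("side")
    X=cv2.triangulatePoints(K@np.c_[R,t],K2@np.c_[R2,t2],np.array(pt,float).reshape(2,1),np.array(ps,float).reshape(2,1)).ravel()
    return X[:3]/X[3]
def proj(n,X):
    K,R,t=cam(n);return cv2.projectPoints(np.array(X,float).reshape(-1,3),cv2.Rodrigues(R)[0],t,K,None)[0][:,0]
def blob(m,box):
    x0,y0,x1,y1=box; k=np.zeros(m.shape,np.uint8);k[y0:y1,x0:x1]=m[y0:y1,x0:x1]
    cs=cv2.findContours(k,cv2.RETR_EXTERNAL,cv2.CHAIN_APPROX_NONE)[0]
    return max(cs,key=cv2.contourArea)
E
python3 - <<'E'
from h import *
np.set_printoptions(precision=1,suppress=True)
T=cv2.imread("pics/top0.png");S=cv2.imread("pics/side0.png")
hs=cv2.cvtColor(T,cv2.COLOR_BGR2HSV);h2=cv2.cvtColor(S,cv2.COLOR_BGR2HSV)
# level, top view: bright low-saturation + green
m=((hs[...,1]<60)&(hs[...,2]>150))|((hs[...,0]>40)&(hs[...,0]<95)&(hs[...,1]>60))
c=blob(m.astype(np.uint8),(300,230,385,290));r=cv2.minAreaRect(c);b=cv2.boxPoints(r)
P=onz("top",b,28);print("level top px",r,"\n",P,P.mean(0),[np.linalg.norm(P[i]-P[i-1]) for i in range(4)])
m2=((h2[...,1]<60)&(h2[...,2]>150))|((h2[...,0]>40)&(h2[...,0]<95)&(h2[...,1]>60))
c=blob(m2.astype(np.uint8),(285,250,340,325));r=cv2.minAreaRect(c);b=cv2.boxPoints(r);P=onz("side",b,28);print("side",r,P,P.mean(0))
# shelf by brightness in yellow
m=((hs[...,0]>13)&(hs[...,0]<28)&(hs[...,2]>150)).astype(np.uint8)
c=blob(m,(260,140,435,235));b=cv2.approxPolyDP(c,6,True)[:,0].astype(float);print("shelf px",b);P=onz("top",b,75);print(P,P.mean(0),[np.linalg.norm(P[i]-P[i-1]) for i in range(len(P))])
m=((h2[...,0]>10)&(h2[...,0]<28)&(h2[...,2]>170)).astype(np.uint8)
c=blob(m,(300,180,475,310));b=cv2.approxPolyDP(c,4,True)[:,0].astype(float);print("shelf side px",b);P=onz("side",b,75);print(P)
for n,I,bx in(("top",T,(425,172,455,202)),("side",S,(452,250,492,290))):
    c=blob((I.max(2)<60).astype(np.uint8),bx);(x,y),rad=cv2.minEnclosingCircle(c);X,Y,w,h=cv2.boundingRect(c);print(n,(x,y),rad,(X,Y,w,h),onz(n,[[X+w/2,Y+h/2]],119))
big=np.hstack([cv2.resize(T[140:290,270:460],None,fx=2.1,fy=3.0*.7,interpolation=2),cv2.resize(S[225:375,290:490],None,fx=2,fy=2.1,interpolation=2)])
cv2.imwrite("pics/c1.png",big)
E
```

```text
level top px ((342.9000549316406, 259.7000427246094), (54.11284255981445, 11.180339813232422), 26.56505012512207) 
 [[454.2  88.   28. ]
 [480.4  75.4  28. ]
 [418.7 -48.7  28. ]
 [393.  -35.9  28. ]] [436.6  19.7  28. ] [np.float64(138.16407440050614), np.float64(29.07034529324243), np.float64(138.6290864783963), np.float64(28.760057074122212)]
side ((311.59613037109375, 282.98077392578125), (45.6950569152832, 16.86598777770996), 78.69007110595703) [[454.3  86.8  28. ]
 [487.8  77.4  28. ]
 [421.6 -51.6  28. ]
 [392.4 -42.3  28. ]] [439.   17.6  28. ]
shelf px [[285. 156.]
 [280. 207.]
 [417. 217.]
 [419. 166.]]
[[ 697.5  170.2   75. ]
 [ 562.4  179.6   75. ]
 [ 538.9 -164.4   75. ]
 [ 672.3 -172.5   75. ]] [617.8   3.3  75. ] [np.float64(343.58710236329887), np.float64(135.482699572045), np.float64(344.80123764968056), np.float64(133.63132802856717)]
shelf side px [[303. 180.]
 [336. 202.]
 [322. 208.]
 [304. 205.]
 [320. 217.]
 [321. 230.]
 [311. 228.]
 [336. 254.]
 [321. 239.]
 [320. 210.]
 [419. 294.]
 [458. 278.]
 [461. 256.]
 [373. 195.]
 [355. 192.]
 [360. 196.]
 [351. 193.]
 [350. 199.]
 [339. 189.]
 [349. 197.]
 [345. 201.]]
[[ 613.4  319.1   75. ]
 [ 612.2  180.3   75. ]
 [ 571.4  175.5   75. ]
 [ 547.1  210.3   75. ]
 [ 545.7  145.    75. ]
 [ 517.4   99.4   75. ]
 [ 505.3  118.    75. ]
 [ 491.     9.6   75. ]
 [ 498.    70.7   75. ]
 [ 562.8  170.6   75. ]
 [ 533.7 -171.4   75. ]
 [ 620.3 -177.1   75. ]
 [ 675.8 -131.6   75. ]
 [ 699.5  158.4   75. ]
 [ 675.7  194.5   75. ]
 [ 672.8  171.9   75. ]
 [ 665.3  195.9   75. ]
 [ 645.8  173.5   75. ]
 [ 655.1  228.7   75. ]
 [ 649.8  182.6   75. ]
 [ 631.1  172.3   75. ]]
top (434.7682800292969, 183.76829528808594) 14.538872718811035 (425, 173, 24, 26) [[ 606.7 -207.6  119. ]]
side (471.5, 270.5) 14.916534423828125 (457, 259, 30, 25) [[ 603.5 -217.3  119. ]]
```

View pics/c1.png

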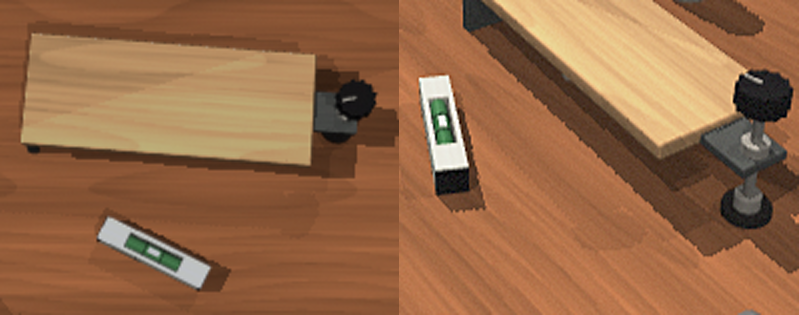

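The crop confirms both. The level is at about (437,19) with its long axis at yaw 63.4°, and its 138x29 size matches. The shelf middle is at about (617.5,3) with its long axis at yaw 85.9°. The knob should be near (602,-212), and both views agree with that.

```bash
cat >> h.py <<'E'
def go(p,yaw_y=None):
    """needed turn about tool z (shares, total) and then shift in tool axes (shares of 50mm, total)"""
    s=sense();R=Ro.from_quat(np.roll(s["ee_rot"],-1));y=R.apply([0,1,0]);cur=np.degrees(np.arctan2(y[1],y[0]))
    R2=R
    if yaw_y is not None:
        d=(yaw_y-cur+90)%180-90      # world ccw
        R2=R*Ro.from_rotvec([0,0,-np.radians(d)]); print("turn z shares",round(-np.radians(d)/.15,3),"cur yaw",round(cur,2),"j6",s["joints"][5])
    print("tilt",R2.apply([0,0,1]).round(4),"shift shares after turn",(R2.inv().apply(np.array(p)-s["eef_pos"])/50).round(3),"pos",s["eef_pos"].round(1),"F",s["force"].round(1),"t",s["time_s"],"grip",s["grip_width"],s["grip_force"])
E
python3 - <<'E'
from h import *
go([437,19,140],-26.6)
E
```

```text
turn z shares -9.002 cur yaw 76.03 j6 -0.22341177597269898
tilt [-5.e-04 -1.e-03 -1.e+00] shift shares after turn [ 5.986 -9.941  2.103] pos [126.6 509.3 244.8] F [-0.1  0.3 -0.1] t 0.1 grip 1.0014059640947137 0.0
```

Emit:
{"name": "arm_command", "arguments": {
  "steps": [
    [[1, 0, 0, 0, 0, 0, 1], [1, 0, 0, 0, 0, 0, 1], [1, 0, 0, 0, 0, 0, 1], [1, 0, 0, 0, 0, 0, 1], [1, 0, 0, 0, 0, 0, 1], [1, 0, 0, 0, 0, 0, 1], [1, 0, 0, 0, 0, 0, 1], [1, 0, 0, 0, 0, 0, 1]]
  ]
}}

```text
time_s: 1.1
eef_pos: [126.7, 509.3, 245.0]
ee_rot: [0.0, 0.663, 0.749, -0.0]
force: [-0.3, -0.2, -0.5]
grip_width: 0.997
grip_force: 0.0
```

Emit:
{"name": "arm_command", "arguments": {
  "steps": [
    [[1, 0, 0, 0, 0, 0, 1], [1, 0, 0, 0, 0, 0, 1], [1, 0, 0, 0, 0, 0, 1], [1, 0, 0, 0, 0, 0, 0.94], [1, -0.5, 0.83, 0, 0, 0, 0], [1, -0.5, 0.83, 0, 0, 0, 0], [1, -0.5, 0.83, 0, 0, 0, 0], [1, -0.5, 0.83, 0.1, 0, 0, 0]]
  ]
}}

```text
time_s: 2.1
eef_pos: [231.0, 344.4, 240.3]
ee_rot: [0.0, 0.851, 0.526, 0.0]
force: [0.6, 0.7, 0.9]
grip_width: 1.002
grip_force: 0.0
```

Emit:
{"name": "arm_command", "arguments": {
  "steps": [
    [[1, -0.5, 0.83, 0.2, 0, 0, 0], [1, -0.5, 0.83, 0.2, 0, 0, 0], [1, -0.5, 0.83, 0.2, 0, 0, 0], [1, -0.5, 0.83, 0.2, 0, 0, 0], [1, -0.5, 0.83, 0.3, 0, 0, 0], [1, -0.5, 0.83, 0.3, 0, 0, 0], [1, -0.5, 0.83, 0.3, 0, 0, 0], [1, -0.5, 0.8, 0.3, 0, 0, 0]]
  ]
}}

```text
time_s: 3.1
eef_pos: [437.1, 17.5, 139.7]
ee_rot: [-0.0, 0.851, 0.525, -0.0]
force: [0.6, 0.3, 0.1]
grip_width: 1.001
grip_force: 0.0
```

Run:
```python
from h import *
go([437,19,23],-26.6)
```

```text
turn z shares -0.001 cur yaw -26.6 j6 0.2350771419148113
tilt [-1.e-04  1.e-04 -1.e+00] shift shares after turn [ 0.027 -0.015  2.334] pos [437.1  17.5 139.7] F [0.6 0.3 0.1] t 3.1 grip 1.0008928553198038 0.0
```

Emit:
{"name": "arm_command", "arguments": {
  "steps": [
    [[1, 0.03, 0, 0.6, 0, 0, 0], [1, 0, 0, 0.6, 0, 0, 0], [1, 0, 0, 0.5, 0, 0, 0], [1, 0, 0, 0.4, 0, 0, 0], [1, 0, 0, 0.2, 0, 0, 0], [0.2, 0, 0, 0, 0, 0, 0], [0, 0, 0, 0, 0, 0, 0], [0, 0, 0, 0, 0, 0, 0]]
  ],
  "squeeze": 40
}}

```text
time_s: 4.1
eef_pos: [437.5, 20.3, 25.9]
ee_rot: [0.0, 0.851, 0.526, 0.0]
force: [0.3, -0.0, -0.6]
grip_width: 0.376
grip_force: 0.0
```

Emit:
{"name": "arm_command", "arguments": {
  "steps": [
    [[0, 0, 0, 0, 0, 0, 0], [0, 0, 0, 0, 0, 0, 0]]
  ]
}}

```text
time_s: 4.35
eef_pos: [437.6, 20.3, 26.1]
ee_rot: [0.0, 0.851, 0.526, 0.0]
force: [-1.5, -0.2, 5.9]
grip_width: 0.341
grip_force: 40.1
```

Emit:
{"name": "arm_command", "arguments": {
  "steps": [
    [[0, 0, 0, -0.2, 0, 0, 0], [0, 0, 0, -0.5, 0, 0, 0], [0, 0, 0, -0.6, 0, 0, 0], [0, 0, 0, -0.6, 0, 0, 0], [0, 0, 0, -0.6, 0, 0, 0], [0, 0, 0, -0.1, 0, 0, 0]]
  ]
}}

```text
time_s: 5.1
eef_pos: [437.7, 20.3, 157.0]
ee_rot: [0.001, 0.851, 0.526, 0.001]
force: [-0.4, -0.3, -2.5]
grip_width: 0.342
grip_force: 40.4
```

Run:
```python
from h import *
go([617.5,3,140],-4.07)
S=capture("side");T=capture("top")
cv2.imwrite("pics/c2.png",cv2.resize(S[150:350,200:460,::-1],None,fx=3,fy=3))
```

```text
turn z shares -2.619 cur yaw -26.58 j6 0.24151672221310616
tilt [ 3.4e-03 -8.0e-04 -1.0e+00] shift shares after turn [-0.089  3.61   0.352] pos [437.7  20.3 157. ] F [-0.4 -0.3 -2.5] t 5.1 grip 0.3422113676233142 40.39195775985718
```

View pics/c2.png

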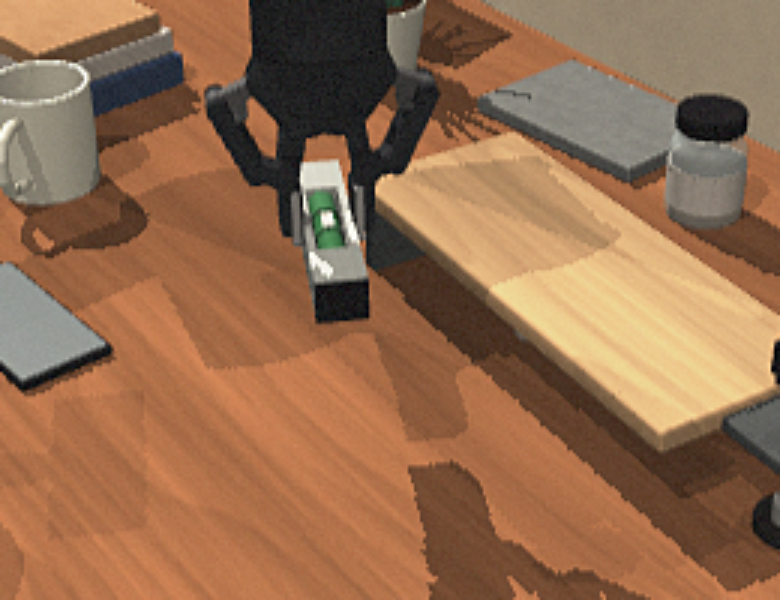

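The level is held upright and horizontal, with the bubble visible. Next I move it over the shelf.

Emit:
{"name": "arm_command", "arguments": {
  "steps": [
    [[0, 0, 0, 0, 0, 0, -0.87], [0, 0, 0, 0, 0, 0, -0.87], [0, 0, 0, 0, 0, 0, -0.87], [0, 0, 0.9, 0, 0, 0, 0], [0, 0, 0.9, 0, 0, 0, 0], [0, -0.05, 0.9, 0, 0, 0, 0], [0, -0.04, 0.9, 0.1, 0, 0, 0], [0, 0, 0, 0.5, 0, 0, 0]]
  ]
}}

```text
time_s: 6.2
eef_pos: [618.4, 2.3, 123.5]
ee_rot: [0.0, 0.732, 0.681, 0.0]
force: [-0.9, 0.3, -2.8]
grip_width: 0.342
grip_force: 40.7
```

Emit:
{"name": "arm_command", "arguments": {
  "steps": [
    [[0, 0, 0, 0.2, 0, 0, 0], [0, 0, 0, 0, 0, 0, 0], [0, 0, 0, 0, 0, 0, 0]]
  ]
}}

```text
time_s: 6.58
eef_pos: [616.5, 2.8, 116.1]
ee_rot: [0.0, 0.732, 0.681, 0.0]
force: [-0.8, 0.2, -3.0]
grip_width: 0.34
grip_force: 40.7
```

Run:
```python
from h import *
go([617.5,3,103],-4.07)
```

```text
turn z shares -0.01 cur yaw -4.15 j6 -0.11276202420413474
tilt [ 1.2e-03 -2.0e-04 -1.0e+00] shift shares after turn [0.005 0.02  0.263] pos [616.5   2.8 116.1] F [-0.8  0.2 -3. ] t 6.575 grip 0.34031705230529147 40.65797030925751
```

Lower it gently, checking force.

Emit:
{"name": "arm_command", "arguments": {
  "steps": [
    [[0, 0, 0, 0.2, 0, 0, 0], [0, 0, 0, 0.04, 0, 0, 0], [0, 0, 0, 0, 0, 0, 0]]
  ]
}}

```text
time_s: 6.95
eef_pos: [616.3, 2.8, 103.1]
ee_rot: [-0.0, 0.732, 0.681, -0.0]
force: [0.7, 0.6, -2.1]
grip_width: 0.34
grip_force: 40.7
```

Emit:
{"name": "arm_command", "arguments": {
  "steps": [
    [[0, 0, 0, 0.04, 0, 0, 0], [0, 0, 0, 0, 0, 0, 0]]
  ]
}}

```text
time_s: 7.2
eef_pos: [616.3, 2.8, 101.3]
ee_rot: [-0.0, 0.732, 0.681, -0.0]
force: [0.1, -0.4, -2.2]
grip_width: 0.342
grip_force: 40.7
```

Emit:
{"name": "arm_command", "arguments": {
  "steps": [
    [[0, 0, 0, 0.02, 0, 0, 0], [0, 0, 0, 0, 0, 0, 0]]
  ]
}}

```text
time_s: 7.45
eef_pos: [616.3, 2.8, 100.2]
ee_rot: [-0.0, 0.732, 0.681, -0.0]
force: [0.2, -0.5, -2.0]
grip_width: 0.34
grip_force: 40.7
```

Emit:
{"name": "arm_command", "arguments": {
  "steps": [
    [[0, 0, 0, 0.03, 0, 0, 0], [0, 0, 0, 0, 0, 0, 0]]
  ]
}}

```text
time_s: 7.7
eef_pos: [616.5, 2.7, 99.3]
ee_rot: [0.0, 0.732, 0.681, 0.0]
force: [-2.2, -1.9, 2.1]
grip_width: 0.34
grip_force: 41.3
```

Emit:
{"name": "arm_command", "arguments": {
  "steps": [
    [[0, 0, 0, 0.02, 0, 0, 0], [0, 0, 0, 0, 0, 0, 0]]
  ]
}}

```text
time_s: 7.95
eef_pos: [616.6, 2.6, 99.2]
ee_rot: [0.001, 0.732, 0.681, 0.0]
force: [-4.7, -1.3, 10.7]
grip_width: 0.338
grip_force: 42.2
```

Emit:
{"name": "arm_command", "arguments": {
  "steps": [
    [[0.45, 0, 0, -0.01, 0, 0, 0], [0.6, 0, 0, 0, 0, 0, 0], [0.6, 0, 0, -0.1, 0, 0, 0], [0.6, 0, 0, -0.4, 0, 0, 0], [0.8, 0, 0, -0.8, 0, 0, 0], [1, 0, 0, -0.8, 0, 0, 0]]
  ]
}}

```text
time_s: 8.7
eef_pos: [616.3, 2.9, 204.6]
ee_rot: [-0.0, 0.732, 0.681, -0.0]
force: [0.8, 0.3, 0.3]
grip_width: 0.979
grip_force: 0.0
```

Run:
```python
from h import *
go([602.3,-211.5,195],-4.07)
print(np.hypot(602,211))
```

```text
turn z shares -0.01 cur yaw -4.15 j6 -0.11275522563008086
tilt [-1.e-04  1.e-04 -1.e+00] shift shares after turn [-4.296  0.026  0.192] pos [616.3   2.9 204.6] F [0.8 0.3 0.3] t 8.7 grip 0.97913551340538 0.0
637.9067329947223
```

Emit:
{"name": "arm_command", "arguments": {
  "steps": [
    [[1, -0.8, 0, 0, 0, 0, 0], [1, -0.9, 0, 0, 0, 0, 0], [1, -0.9, 0, 0, 0, 0, 0], [1, -0.9, 0, 0, 0, 0, 0], [1, -0.8, 0.03, 0.2, 0, 0, 0], [1, 0, 0, 0, 0, 0, 0], [1, 0, 0, 0, 0, 0, 0]]
  ]
}}

```text
time_s: 9.57
eef_pos: [602.4, -211.1, 193.6]
ee_rot: [0.0, 0.732, 0.681, 0.0]
force: [-0.3, 0.4, -0.5]
grip_width: 0.995
grip_force: 0.0
```

Run:
```python
from h import *
go([602.3,-212,116],-4.07)
S=capture("side");T=capture("top")
cv2.imwrite("pics/s3.png",S[:,:,::-1]);cv2.imwrite("pics/t3.png",T[:,:,::-1])
a=cv2.resize(S[180:300,330:520,::-1],None,fx=3,fy=3,interpolation=2);b=cv2.resize(T[145:235,270:460,::-1],None,fx=3,fy=2.6,interpolation=2)
cv2.imwrite("pics/c3.png",np.vstack([a,b[:235]]))
print(proj("top",[602.3,-212,119]),proj("side",[602.3,-212,119]))
```

```text
turn z shares -0.008 cur yaw -4.14 j6 -0.4483064503941577
tilt [ 3.e-04  2.e-04 -1.e+00] shift shares after turn [-1.800e-02 -1.000e-03  1.551e+00] pos [ 602.4 -211.1  193.6] F [-0.3  0.4 -0.5] t 9.575 grip 0.9947258008878075 0.0
[[438.87059857 187.75500145]] [[469.05328694 270.21988059]]
```

View pics/c3.png

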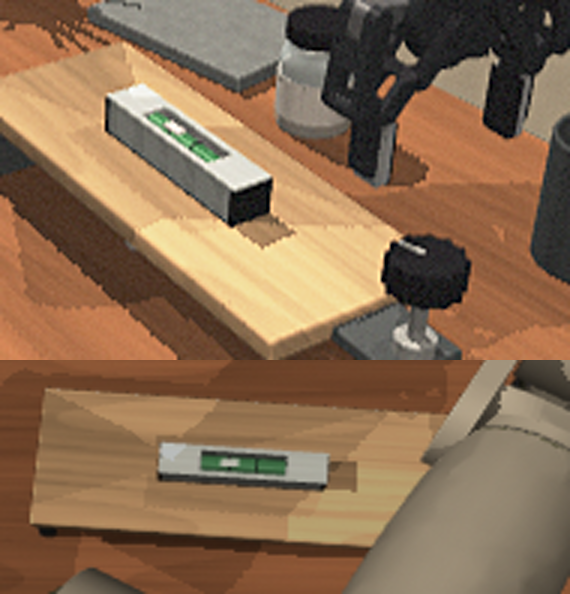

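The level sits aligned in the middle of the shelf, with its bubble left of centre, towards +y. The knob is at about side px (471.5,270), so I shift 1.5 mm towards -y. Now I grip the knob and measure the bubble.

Emit:
{"name": "arm_command", "arguments": {
  "steps": [
    [[1, -0.04, 0, 0.5, 0, 0, 0], [1, 0, 0, 0.6, 0, 0, 0], [1, 0, 0, 0.4, 0, 0, 0], [0.7, 0, 0, 0.05, 0, 0, 0], [0.3, 0, 0, 0, 0, 0, 0], [0, 0, 0, 0, 0, 0, 0], [0, 0, 0, 0, 0, 0, 0], [0, 0, 0, 0, 0, 0, 0]]
  ],
  "squeeze": 30
}}

```text
time_s: 10.68
eef_pos: [604.3, -213.7, 117.9]
ee_rot: [0.003, 0.732, 0.681, 0.002]
force: [9.2, 0.3, 0.7]
grip_width: 0.48
grip_force: 33.7
```

```bash
cat >> h.py <<'E'
def bubble(save=None):
    I=cv2.resize(capture("top")[150:240,280:420],None,fx=8,fy=8,interpolation=cv2.INTER_CUBIC)
    if save: cv2.imwrite(save,I[:,:,::-1])
    H=cv2.cvtColor(I,cv2.COLOR_RGB2HSV)
    g=((H[...,0]>45)&(H[...,0]<90)&(H[...,1]>70)).astype(np.uint8)
    g=cv2.morphologyEx(g,cv2.MORPH_OPEN,np.ones((5,5)))
    ys,xs=np.nonzero(g); pts=np.c_[xs,ys].astype(np.float32)
    r=cv2.minAreaRect(pts); b=cv2.boxPoints(r)
    m=np.zeros_like(g);cv2.fillConvexPoly(m,b.astype(int),1);m=cv2.erode(m,np.ones((9,9)))
    w=m&((H[...,1]<70)&(H[...,2]>140)).astype(np.uint8)
    n,l,st,ce=cv2.connectedComponentsWithStats(w);k=1+st[1:,4].argmax()
    tow=lambda p:onz("top",(np.array(p).reshape(-1,2)+.5)/8-.5+[280,150],102)
    B=tow(b);c=B.mean(0);u=np.array([.071,.997,0]);bb=tow(ce[k])[0];e=tow(np.argwhere(l==k)[:,::-1])@u
    print("window len",np.ptp(B@u).round(1),"c",c.round(1),"bubble y-offset",((bb-c)@u).round(2),"len",np.ptp(e).round(1))
E
python3 - <<'E'
from h import *
go([602.3,-213.5,116])
bubble("pics/b1.png")
bubble()
E
```

```text
tilt [ 0.0068 -0.002  -1.    ] shift shares after turn [ 0.002 -0.04   0.037] pos [ 604.3 -213.7  117.9] F [9.2 0.3 0.7] t 10.675 grip 0.48035832120530164 33.73911201953888
window len 69.1 c [613.8   2.2 102. ] bubble y-offset 11.74 len 16.5
window len 69.1 c [613.9   2.2 102. ] bubble y-offset 11.74 len 16.5
```

View pics/b1.png

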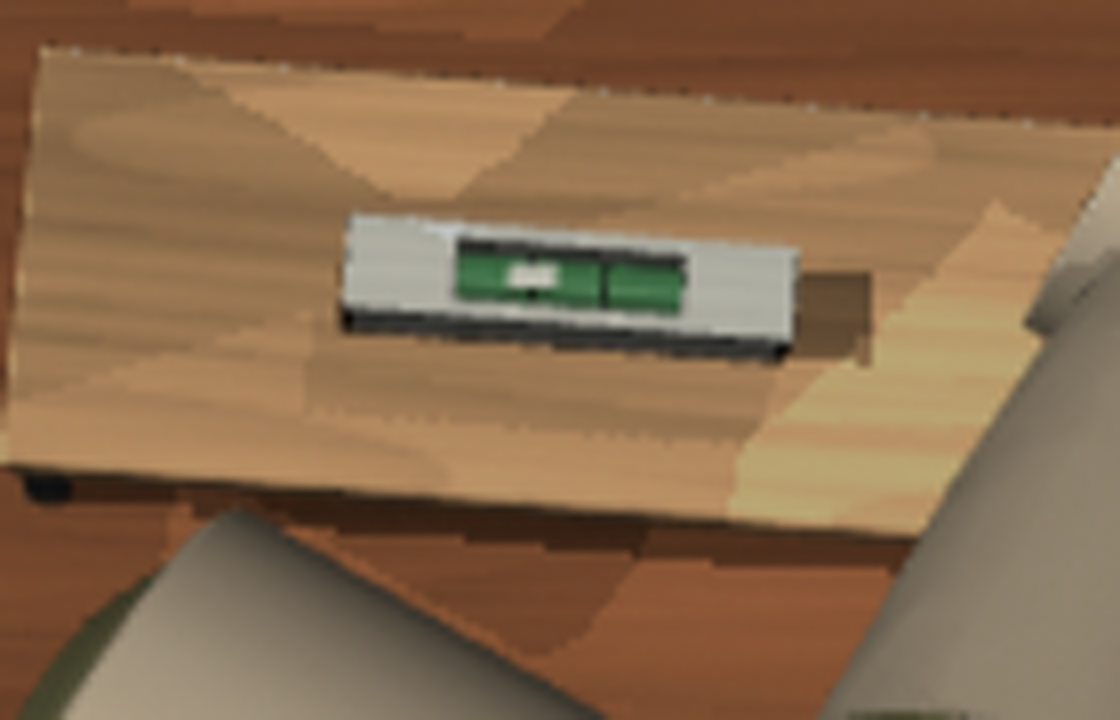

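The bubble is 11.7 mm off towards +y, so the knob needs about 1.8 rad clockwise (positive about tool z). My last picture was 1120x720, over the 800x600 limit, so I'll keep later ones smaller.

Emit:
{"name": "arm_command", "arguments": {
  "steps": [
    [[0, 0, 0.04, 0, 0, 0, 0], [0, 0, 0, 0, 0, 0, 0.8], [0, 0, 0, 0, 0, 0, 0.8], [0, 0, 0, 0, 0, 0, 0.8], [0, 0, 0, 0, 0, 0, 0.8], [0, 0, 0, 0, 0, 0, 0.8], [0, 0, 0, 0, 0, 0, 0.8], [0, 0, 0, 0, 0, 0, 0.8]]
  ],
  "squeeze": 40
}}

```text
time_s: 11.78
eef_pos: [604.6, -213.8, 117.8]
ee_rot: [0.001, 0.947, 0.322, 0.001]
force: [-1.0, 1.8, 6.7]
grip_width: 0.477
grip_force: 40.8
```

Emit:
{"name": "arm_command", "arguments": {
  "steps": [
    [[0, 0, 0, 0, 0, 0, 0.8], [0, 0, 0, 0, 0, 0, 0.8], [0, 0, 0, 0, 0, 0, 0.8], [0, 0, 0, 0, 0, 0, 0], [0, 0, 0, 0, 0, 0, 0], [0, 0, 0, 0, 0, 0, 0], [0, 0, 0, 0, 0, 0, 0], [0, 0, 0, 0, 0, 0, 0]]
  ]
}}

```text
time_s: 12.78
eef_pos: [604.7, -213.8, 117.8]
ee_rot: [0.001, 0.989, 0.149, 0.001]
force: [-1.6, 1.8, 6.6]
grip_width: 0.479
grip_force: 40.8
```

Emit:
{"name": "arm_command", "arguments": {
  "steps": [
    [[0, 0, 0, 0, 0, 0, 0], [0, 0, 0, 0, 0, 0, 0], [0, 0, 0, 0, 0, 0, 0], [0, 0, 0, 0, 0, 0, 0], [0, 0, 0, 0, 0, 0, 0], [0, 0, 0, 0, 0, 0, 0], [0, 0, 0, 0, 0, 0, 0], [0, 0, 0, 0, 0, 0, 0]]
  ]
}}

```text
time_s: 13.78
eef_pos: [604.6, -213.9, 117.8]
ee_rot: [0.001, 0.989, 0.149, 0.001]
force: [-1.6, 1.8, 5.7]
grip_width: 0.481
grip_force: 40.8
```

Run:
```python
from h import *
go([602.3,-213.5,116],0)
bubble()
```

```text
turn z shares -8.483 cur yaw -72.91 j6 0.749942851044695
tilt [ 0.0021 -0.001  -1.    ] shift shares after turn [ 0.008 -0.047  0.036] pos [ 604.6 -213.9  117.8] F [-1.6  1.8  5.7] t 13.775 grip 0.4806886544826754 40.77989637851715
window len 68.7 c [614.1   2.7 102. ] bubble y-offset 3.7 len 16.2
```

Emit:
{"name": "arm_command", "arguments": {
  "steps": [
    [[0, 0, 0, 0, 0, 0, 0.8], [0, 0, 0, 0, 0, 0, 0.8], [0, 0, 0, 0, 0, 0, 0.8], [0, 0, 0, 0, 0, 0, 0.8], [0, 0, 0, 0, 0, 0, 0.6], [0, 0, 0, 0, 0, 0, 0], [0, 0, 0, 0, 0, 0, 0], [0, 0, 0, 0, 0, 0, 0]]
  ]
}}

```text
time_s: 14.82
eef_pos: [604.7, -214.0, 117.8]
ee_rot: [0.0, 0.991, -0.135, 0.001]
force: [-1.9, 1.8, 7.1]
grip_width: 0.477
grip_force: 40.8
```

Emit:
{"name": "arm_command", "arguments": {
  "steps": [
    [[0, 0, 0, 0, 0, 0, 0], [0, 0, 0, 0, 0, 0, 0], [0, 0, 0, 0, 0, 0, 0], [0, 0, 0, 0, 0, 0, 0], [0, 0, 0, 0, 0, 0, 0], [0, 0, 0, 0, 0, 0, 0], [0, 0, 0, 0, 0, 0, 0], [0, 0, 0, 0, 0, 0, 0]]
  ]
}}

```text
time_s: 15.82
eef_pos: [604.7, -214.0, 117.8]
ee_rot: [0.0, 0.991, -0.135, 0.001]
force: [-1.2, 1.4, 6.7]
grip_width: 0.476
grip_force: 40.8
```

Run:
```python
from h import *
go([602.3,-213.5,116],0)
I=capture("top")[165:205,310:380,::-1]
cv2.imwrite("pics/b2.png",cv2.resize(I,None,fx=10,fy=10,interpolation=cv2.INTER_CUBIC))
bubble()
```

```text
turn z shares 8.661 cur yaw -105.57 j6 1.319973214335062
tilt [ 0.0022 -0.0012 -1.    ] shift shares after turn [-0.01   0.048  0.037] pos [ 604.7 -214.   117.8] F [-1.2  1.4  6.7] t 15.825 grip 0.47591428643773603 40.760552287101746
window len 68.8 c [614.4   2.8 102. ] bubble y-offset 0.32 len 16.4
```

View pics/b2.png

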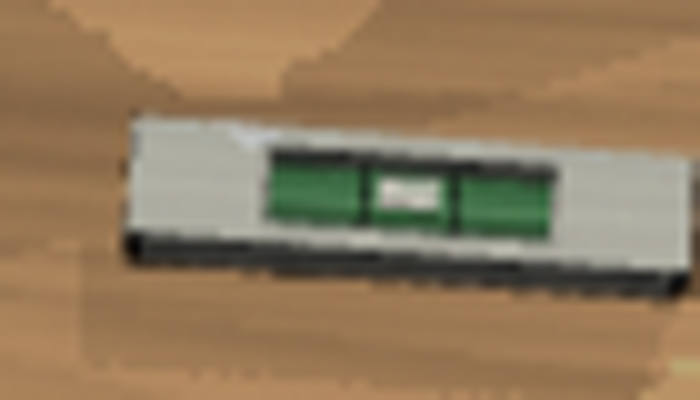

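The lines are at 366 and 455 px and the bubble spans 375–441, so it is centred to about 0.5 mm. Now I release, lift, and recheck.

Emit:
{"name": "arm_command", "arguments": {
  "steps": [
    [[0.6, 0, 0, 0, 0, 0, 0], [0.9, 0, 0, 0, 0, 0, 0], [1, 0, 0, 0, 0, 0, 0], [1, 0, 0, -0.3, 0, 0, 0], [1, 0, 0, -0.7, 0, 0, 0], [0.5, 0, 0, -0.7, 0, 0, 0], [0, 0, 0, 0, 0, 0, -0.7], [0, 0, 0, 0, 0, 0, -0.65]]
  ]
}}

```text
time_s: 16.92
eef_pos: [604.3, -213.9, 202.4]
ee_rot: [0.0, 0.999, -0.033, 0.001]
force: [-0.4, -0.4, -0.3]
grip_width: 0.377
grip_force: 0.0
```

Run:
```python
from h import *
bubble()
go([615.5,2.7,135],-94.07)
```

```text
window len 68.8 c [614.4   2.8 102. ] bubble y-offset 0.36 len 16.1
turn z shares 0.058 cur yaw -93.57 j6 1.110363708472878
tilt [ 1.1e-03 -7.0e-04 -1.0e+00] shift shares after turn [-0.084 -4.339  1.339] pos [ 604.2 -213.9  202.1] F [0.  0.7 0.6] t 16.975 grip 0.28059621949762575 0.0
```

Emit:
{"name": "arm_command", "arguments": {
  "steps": [
    [[0, 0, -0.8, 0, 0, 0, 0], [0, 0, -0.9, 0, 0, 0, 0], [0, 0, -0.9, 0, 0, 0, 0], [0, 0, -0.9, 0, 0, 0, 0], [0, -0.08, -0.84, 0, 0, 0, 0], [0, 0, 0, 0.6, 0, 0, 0], [0, 0, 0, 0.7, 0, 0, 0], [0, 0, 0, 0, 0, 0, 0]]
  ]
}}

```text
time_s: 17.98
eef_pos: [614.2, 3.1, 134.4]
ee_rot: [-0.0, 0.999, -0.035, -0.002]
force: [0.2, 0.5, 0.6]
grip_width: -0.001
grip_force: 0.0
```

Emit:
{"name": "arm_command", "arguments": {
  "steps": [
    [[0, 0, 0, 0.1, 0, 0, 0], [0, 0, 0, 0.1, 0, 0, 0], [0, 0, 0, 0, 0, 0, 0]]
  ]
}}

```text
time_s: 18.35
eef_pos: [615.2, 2.8, 126.2]
ee_rot: [0.0, 0.999, -0.035, 0.0]
force: [-0.2, -1.1, 0.2]
grip_width: -0.004
grip_force: 0.0
```

Emit:
{"name": "arm_command", "arguments": {
  "steps": [
    [[0, 0, 0, 0.08, 0, 0, 0], [0, 0, 0, 0, 0, 0, 0]]
  ]
}}

```text
time_s: 18.6
eef_pos: [615.1, 2.9, 121.6]
ee_rot: [-0.0, 0.999, -0.035, -0.0]
force: [-0.1, -0.2, -0.2]
grip_width: 0.005
grip_force: 0.0
```

Emit:
{"name": "arm_command", "arguments": {
  "steps": [
    [[0, 0, 0, 0.04, 0, 0, 0], [0, 0, 0, 0, 0, 0, 0]]
  ]
}}

```text
time_s: 18.85
eef_pos: [615.1, 2.9, 119.7]
ee_rot: [-0.0, 0.999, -0.035, -0.0]
force: [-0.4, -0.2, -0.8]
grip_width: 0.002
grip_force: 0.0
```

Emit:
{"name": "arm_command", "arguments": {
  "steps": [
    [[0, 0, 0, 0.03, 0, 0, 0], [0, 0, 0, 0, 0, 0, 0]]
  ]
}}

```text
time_s: 19.1
eef_pos: [615.1, 2.9, 118.2]
ee_rot: [-0.0, 0.999, -0.035, -0.0]
force: [-0.2, -0.1, -0.1]
grip_width: -0.0
grip_force: 0.0
```

Emit:
{"name": "arm_command", "arguments": {
  "steps": [
    [[0, 0, 0, 0.02, 0, 0, 0], [0, 0, 0, 0, 0, 0, 0]]
  ]
}}

```text
time_s: 19.35
eef_pos: [615.1, 2.9, 117.2]
ee_rot: [-0.0, 0.999, -0.035, -0.0]
force: [0.1, 0.1, 0.4]
grip_width: -0.001
grip_force: 0.0
```

Emit:
{"name": "arm_command", "arguments": {
  "steps": [
    [[0, 0, 0, 0.02, 0, 0, 0], [0, 0, 0, 0, 0, 0, 0]]
  ]
}}

```text
time_s: 19.6
eef_pos: [615.2, 2.9, 117.0]
ee_rot: [0.0, 0.999, -0.035, 0.0]
force: [-1.8, 0.5, 5.2]
grip_width: -0.002
grip_force: 2.5
```

Emit:
{"name": "arm_command", "arguments": {
  "steps": [
    [[0, 0, 0, 0.01, 0, 0, 0], [0, 0, 0, 0, 0, 0, 0]]
  ]
}}

```text
time_s: 19.85
eef_pos: [615.2, 2.9, 117.0]
ee_rot: [0.0, 0.999, -0.035, 0.0]
force: [-4.1, 0.4, 8.5]
grip_width: 0.001
grip_force: 4.2
```

Emit:
{"name": "arm_command", "arguments": {
  "steps": [
    [[0, -0.01, 0, 0.006, 0, 0, 0], [0, 0, 0, 0, 0, 0, 0], [0, 0, 0, 0, 0, 0, 0], [0, 0, 0, 0, 0, 0, 0], [0, 0, 0, 0, 0, 0, 0], [0, 0, 0, 0, 0, 0, 0], [0, 0, 0, 0, 0, 0, 0], [0, 0, 0, 0, 0, 0, 0]]
  ]
}}

```text
time_s: 20.85
eef_pos: [615.2, 2.9, 117.0]
ee_rot: [0.0, 0.999, -0.035, 0.001]
force: [-1.9, 0.7, 8.9]
grip_width: 0.002
grip_force: 4.4
```

Run:
```python
from h import *
S=capture("side");T=capture("top")
a=cv2.resize(S[200:270,345:445,::-1],None,fx=6,fy=4.2,interpolation=2);b=cv2.resize(T[150:220,295:395,::-1],None,fx=6,fy=4.2,interpolation=2)
cv2.imwrite("pics/c4.png",np.vstack([a,b]))
print(sense()["force"])
```

```text
[-2.40345294  1.00111411  8.42186576]
```

View pics/c4.png

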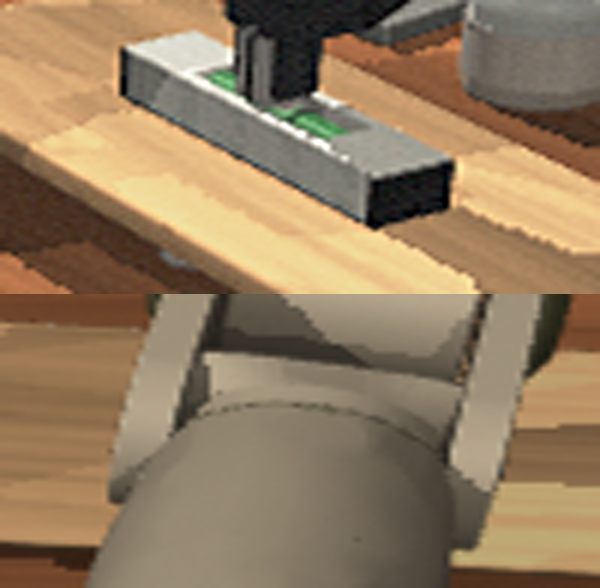

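The fingertips press on the window's middle, and the level still sits flat and aligned. The force is a bit low, so I add a little and hold.

Emit:
{"name": "arm_command", "arguments": {
  "steps": [
    [[0, 0, 0, 0.008, 0, 0, 0], [0, 0, 0, 0, 0, 0, 0], [0, 0, 0, 0, 0, 0, 0], [0, 0, 0, 0, 0, 0, 0], [0, 0, 0, 0, 0, 0, 0], [0, 0, 0, 0, 0, 0, 0], [0, 0, 0, 0, 0, 0, 0], [0, 0, 0, 0, 0, 0, 0]]
  ]
}}

```text
time_s: 21.95
eef_pos: [615.2, 2.9, 116.9]
ee_rot: [0.0, 0.999, -0.035, 0.001]
force: [-3.3, -0.2, 10.2]
grip_width: 0.0
grip_force: 5.8
```

Emit:
{"name": "arm_command", "arguments": {
  "steps": [
    [[0, 0, 0, 0, 0, 0, 0], [0, 0, 0, 0, 0, 0, 0], [0, 0, 0, 0, 0, 0, 0], [0, 0, 0, 0, 0, 0, 0]]
  ]
}}

```text
time_s: 22.45
eef_pos: [615.2, 2.9, 116.9]
ee_rot: [0.0, 0.999, -0.035, 0.001]
force: [-3.4, -0.4, 11.7]
grip_width: -0.003
grip_force: 5.8
```

```bash
python3 -c "
from rig import *
print(finish_job())"
```

```text
the job is handed in; nothing more can be done
None
```

I set the level on the shelf, centred the bubble to within about 0.5 mm with the knob, and handed the job in at about 22.5 s while pressing the level's middle with roughly 10–12 N; the arm hid the bubble during the press (last read centred just before), and two pictures I viewed exceeded the size or count limits (one at 1120x720).

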